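# Hold the spring clip open over the spray-record board

### The job

The spray record is in its board: swing the board's clear hinged cover gently shut, then squeeze the big orange-tipped spring clip open, take it off the wooden crate's wall and lower it astride the top edge of the board and shut cover, in the half away from the hinges. Finish while holding it there, squeezed wide open and square to the board, with a jaw tip well below the edge on either side and the clip touching neither board nor cover, so that I can straighten the card before it bites. Leave the two small clips and the other things on the bench where they are.

Things in the scene. Friction and masses are not known exactly. Their poses are not given: they have to be found in the camera images.
- board: Spray-record board, fixed: upright plywood back 184 mm wide (y), x from -4 to +4 mm, top edge 158 mm up, on a foot 110 x 210 x 18 mm with struts behind, 95 mm high. Origin on the bench under the middle of the back. -x is its front, with a white card under the cover; +y points from the hinged to the free side. Back, card and shut cover make 14 mm at the top edge (x -10 to +4), flush.
- board_top (a point): Point on the top edge of the board (158 mm up), in mid-thickness of back, card and shut cover together (board x = -3 mm), in the middle of the half away from the hinges (board y = +43 mm). Axes as the board's.
- cover_hinge (a point): Point on the cover's upright hinge line, 90 mm up (board x = -8, y = -86 mm). Axes as the board's. The cover: clear pane with dark green rim, 4 mm thick, centred on the hinge line, 174 mm to its free edge, 22 to 158 mm up; a black knob 14 mm proud on its outer face, 162 mm from the hinge line, 55 mm up.
- cover (a joint): Angle q of the cover: 0 shut flat over the card, positive open to the front, up to 1.9. From the hinge line it points along board (-sin q, cos q); its outer face looks along (-cos q, -sin q). It turns easily with a little friction and stays where it is left.
- crate: Open wooden tote crate, fixed, 280 (x) x 180 (y) x 110 mm high, walls 12 mm thick; origin on the bench under its middle. The three spring clips are parked on its -y wall (centre line at y = -84 mm), pivots resting on its top, handles up.
- clip_pivot (a point): Centre of the steel pivot barrel (16 mm across) of the big spring clip, black nylon with orange tips, about 75 g, parked on the crate wall. x is the pivot line, along the wall; y the direction in which it opens; z up along the clip. As the handles are squeezed these axes, fixed to the +y half, tip about x by half the joint's value.
- clip: The big clip, origin and axes as clip_pivot. Handles 24 mm wide (x) rise to 61 mm above the pivot, splayed: parked, 49 mm outside width at 42 mm above the pivot, 57 mm at the top; fully squeezed, outer faces upright, parallel, 28 mm apart. Pinch them along y about 42 mm above the pivot. Jaws reach 45 mm below the pivot.
- clip_spread (a joint): Opening angle between the clip's halves: 0 as parked, grows as the handles are squeezed, firm stop at 0.52, wide open with 31 mm between the jaw tips; -0.26 closed on nothing. Each handle needs about 5 N (42 mm above the pivot) to start opening, 11 N to stay wide open; the spring pushes it shut again when let go.
- clip_jaw_a (a point): Centre of the round orange jaw tip (10 mm across, 24 mm long along the pivot line) of the clip's +y half: parked 40 mm below the pivot and 11 mm to the side; wide open 36 mm below and 21 mm to the side.
- clip_jaw_b (a point): Likewise the jaw tip of the clip's -y half.
- small_clip_1_pivot (a point): Pivot of a small spring clip with lime-green tips (two thirds of the big one's size), parked on the same crate wall, about 90 mm from its neighbour: leave it.
- small_clip_2_pivot (a point): Pivot of the other small lime-green spring clip on the same wall: leave it.
- pot: Terracotta pot with a seedling, 94 mm across, about 140 mm high with its leaves; origin under it.
- dibber: Dark wooden dibber lying on the bench along its x, 172 mm long, 28 mm thick; origin under its middle.
- seed_jar: Jar with green cap, 70 mm across, 100 mm high; origin under it.
- sprayer: White spray bottle with green head, 84 mm across, 230 mm high; origin under it.

How it is judged:
By the outcome, as a careful person would: the job done as asked, in the order asked, and still so for the second after the job is handed in, while the arm keeps its last pose, push and grip.
It also fails if it takes over 54 s, if anything falls off the work surface, if the arm or the gripper's body presses on something with over 40 N, if the wrist force passes 120 N, or if a joint passes its speed limit or range.

### The arm

A 6-joint arm with a two-finger parallel gripper is mounted at the origin on the work surface. World frame = base frame: x ahead of the robot, y to its left, z up, the work surface at z = 0. Lengths are in mm, angles in degrees, forces in N, time in s.
With the tool pointing down it reaches from about 300 to 850 mm from the base axis. Payload 4.2 kg.
Tool frame: the origin (TCP) lies midway between the tips of the shut fingers; the grasp point (between the pads) lies 19 mm behind it (env.grip_point_offset is the distance from the TCP to the grasp point, in mm); z points along the fingers, x is the direction in which the jaws open and shut, and the axes are right-handed (so a half turn about z gives the same grasp; the last joint's range is limited). The gripper opens to 91 mm and grips with 3 to 60 N. Pads are 32 mm wide; open, the fingers measure 118 mm over their backs; the gripper's body (76 mm by 178 mm) begins 60 mm behind the grasp point.
Start: joints at [-70.474, 18.312, 89.639, -0, 72.044, -1.146], TCP at [202.993, -537.997, 179.476] pointing down, gripper open.
Joint ranges: [-177.97, 177.97], [-48.28, 115.42], [12.27, 149.76], [-77.06, 257.06], [2.81, 150.46], [-146.56, 146.56]. Speed limits (degrees/s): [147.25, 147.25, 180, 180, 180, 180].

### API

Orientations are given as [roll, pitch, yaw] about the fixed x, y, z axes, in that order (R = Rz(yaw) Ry(pitch) Rx(roll)).
In Python, from workcell import env gives the robot as it stands.
- The arm moves only by the shell command python3 -m pendant 'ROWS' [FORCE]. ROWS is JSON, a list of rows, each an object with "xyz": the shift along the tool's x, y, z in m, a list of three; "roll": the turn about the tool's z in degrees; "jaw": the closure, from 0 (fully open) to 1 (shut). A call has exactly 8 rows; each row is the pose to reach, as a shift and turn from the pose commanded when the call began, along the tool's axes at that moment; what a row does not reach only later rows make up. A row lasts 1/8 s, in which the tool goes at most 62.5 mm and 10.7 degrees, less where a joint would pass 70% of its speed; a pose out of reach is approached as far as the arm can. A call with a gripper value outside its range is refused whole. The fingers move at their own pace and stop on an object; FORCE is the grip in N (left out, the last holds). Time passes only in rows, so rows that repeat a pose let the fingers close, or fill a call up. It gives the time, the measured TCP pose, the force and the opening at its end, in the units of the state.
- env.state(): the state, without advancing time (a new reading comes with each control period).
- env.grab_frame(name): name is "scene" or "top" or "wrist"; returns (picture, depth): 384x512x3 uint8, blue, green, red; 384x512 float32, mm along the optical axis (not along the pixel's ray), 0 where there is no reading.
- env.camera_params(name): a dict with "camera_matrix" (3x3 intrinsics, pixels), "cam_to_world" (4x4, takes a point from camera to world coordinates); the wrist camera has in their place "hand_eye" (4x4, takes a point from camera to tool coordinates, whose origin is the TCP and whose axes are the tool frame's). Camera axes: x right, y up, looking along -z (the intrinsics and any distortion apply to the point x, -y, -z); pixel columns grow to the right and rows downward; lengths in mm; the calibration is good to about 2 mm. The wrist camera is an equidistant fisheye: a pixel r from the principal point sees the ray r / f radians off the axis. A picture is of the moment at which its call begins: read the wrist's pose just before it. camera_params takes no time and is no camera call.
- env.job_done(): hands the job in, once; it reports no verdict.
The state is a dict: "time_s": time; "qpos": joint angles; "qvel": joint speeds; "effort": joint torques, N m; "ee_pos": TCP position; "ee_rot": TCP orientation; "force": force on the tool from outside, world axes, zero at the start; "torque": the same for the moment, N m; "gripper_width": finger opening in mm.
Only numpy, scipy, OpenCV 4.12 (cv2) and the standard library are available. Lean on these libraries where they do the work, as an engineer would, in place of code of your own. Each camera call takes 0.05 s, during which the arm holds its last target. There are 200 camera calls.

## Working session

There is one attempt and no reset: what is moved stays moved. The work goes in short steps, Python scripts to look and compute and a shell command to move; the robot and the scene stay as the last step left them, time stands still between calls to the robot, and variables do not carry over. Pictures are saved under pics/ and viewed, about 8 in all and at most 12, crops included, and the job is handed in when it is done.

```bash
ls; mkdir -p pics; cat > h.py <<'E'
import numpy as np, cv2, sys
from workcell import env
from scipy.spatial.transform import Rotation as Ro
def cloud(n):
    im,d=env.grab_frame(n); p=env.camera_params(n); K=np.array(p["camera_matrix"]); T=np.array(p["cam_to_world"])
    v,u=np.mgrid[:384,:512]; X=(u-K[0,2])/K[0,0]*d; Y=(v-K[1,2])/K[1,1]*d
    P=np.stack([X,-Y,-d],-1)@T[:3,:3].T+T[:3,3]; P[d==0]=np.nan
    return im,d,P
E
python3 - <<'E'
from h import *
print(env.state())
for n in("scene","top","wrist"):
    print(n,env.camera_params(n))
ims=[]
for n in("scene","top"):
    im,d,P=cloud(n); np.save(n+".npy",P); cv2.imwrite(n+".png",im); cv2.imwrite(f"pics/{n}.png",cv2.resize(im,(800,600)))
E
```

```text
pics
{'time_s': 0.0, 'qpos': array([-7.04718171e+01,  1.83499062e+01,  8.97060379e+01, -1.11898629e-03,
        7.20410662e+01, -1.14466005e+00]), 'qvel': array([ 0.05904342, -0.06238801,  0.01692527, -0.01661993, -0.09507001,
       -0.079988  ]), 'effort': array([-3.08599061e-03, -4.12460876e+01, -2.31976461e+01,  7.25237187e-02,
        4.57431015e-02, -1.36434001e-04]), 'ee_pos': array([ 202.81600386, -537.4579534 ,  178.64019144]), 'ee_rot': array([-1.79999126e+02,  9.70121569e-02, -6.93268104e+01]), 'force': array([0.10487854, 0.44380253, 0.22040579]), 'torque': array([-0.02148074, -0.00246   ,  0.02408953]), 'gripper_width': 90.73747486351328}
scene {'camera_matrix': array([[450.5705501 ,   0.        , 263.71327196],
       [  0.        , 450.5705501 , 194.6364381 ],
       [  0.        ,   0.        ,   1.        ]]), 'cam_to_world': array([[ 5.99619176e-01, -5.21550309e-01,  6.06994331e-01,
         1.35349380e+03],
       [ 8.00177617e-01,  4.03174520e-01, -4.44033881e-01,
        -5.65884890e+02],
       [-1.31386405e-02,  7.51954508e-01,  6.59084057e-01,
         9.821337
[... 463 characters left out ...]
   [ 3.38311973e-03,  1.98280753e-01,  9.80139428e-01,
         1.86485128e+03],
       [ 0.00000000e+00,  0.00000000e+00,  0.00000000e+00,
         1.00000000e+00]])}
wrist {'camera_matrix': array([[297.31863964,   0.        , 256.99544539],
       [  0.        , 297.31863964, 198.56779874],
       [  0.        ,   0.        ,   1.        ]]), 'hand_eye': array([[ 9.99999835e-01,  3.68451008e-04, -4.40430866e-04,
         1.99518126e-01],
       [ 2.25882115e-04, -9.57568324e-01, -2.88206269e-01,
        -8.22774211e+01],
       [-5.27932537e-04,  2.88206122e-01, -9.57568250e-01,
        -2.04717365e+02],
       [ 0.00000000e+00,  0.00000000e+00,  0.00000000e+00,
         1.00000000e+00]])}
```

View pics/scene.png

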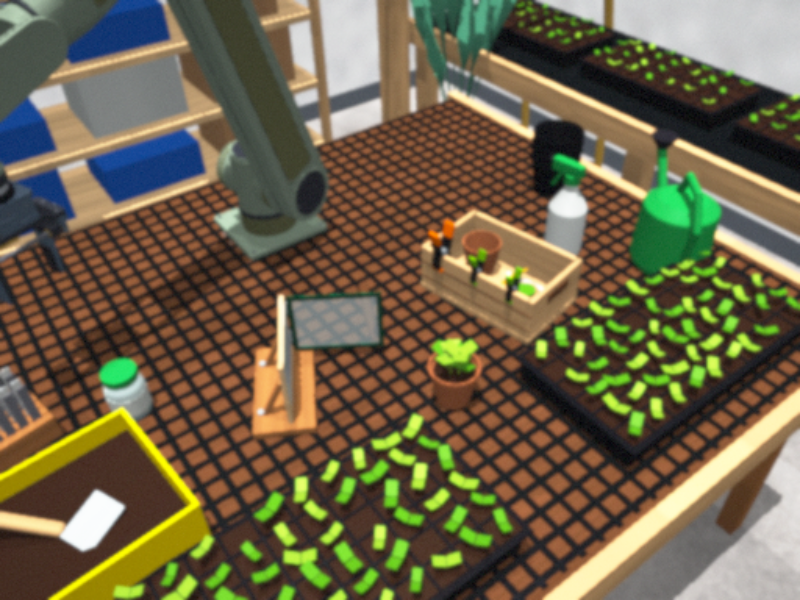

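View pics/top.png

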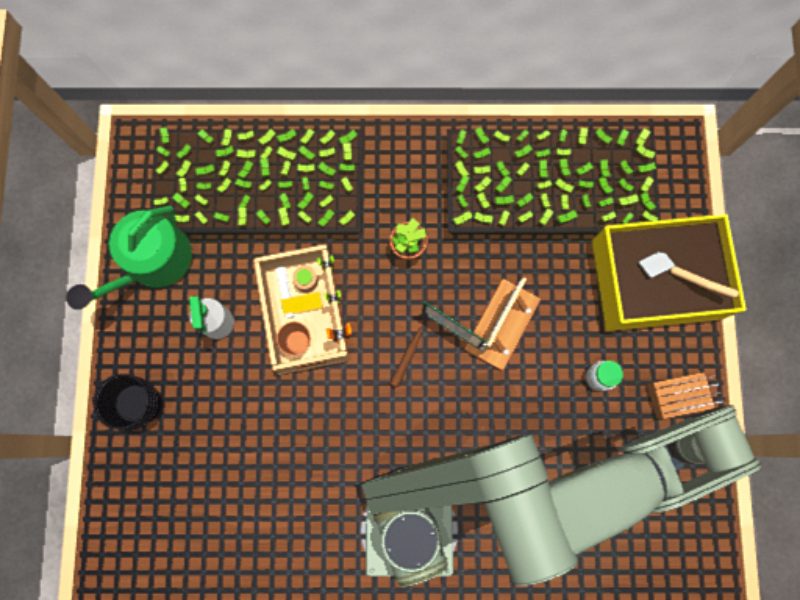

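The scene view shows the board at about (285,370), with the cover open roughly 90° to the right, and the crate at (500,270) with the orange-tipped clip at (440,235). In the top view the board's top edge runs from (490,345) at the hinge to (522,280), the cover's free end is at (425,310) and the big clip is at (340,333).

```bash
python3 - <<'E'
from h import *
def st(l,Q):
    if len(Q)<3: print(l,len(Q));return
    m=np.median(Q,0);c=np.cov((Q-Q.mean(0))[:,:2].T);w,V=np.linalg.eigh(c);print(l,len(Q),"med",m.round(),"min",Q.min(0).round(),"max",Q.max(0).round(),"dir deg",np.degrees(np.arctan2(V[1,1],V[0,1])).round(1))
for n in("top","scene"):
    P=np.load(n+".npy");im=cv2.imread(n+".png");hsv=cv2.cvtColor(im,cv2.COLOR_BGR2HSV)
    x,y,z=P[...,0],P[...,1],P[...,2]
    b=(x>350)&(x<700)&(y<-50)&(y>-380)
    def r(l,m): st(n+" "+l,P[m])
    e=b&(z>145)&(z<170)
    r("top stuff",e); wood=hsv[...,0]<25
    r("edge wood",e&wood&(hsv[...,2]>120)); r("cover",e&~(wood&(hsv[...,2]>120)))
    r("foot",b&(z>12)&(z<24)&(hsv[...,1]>80)&wood&(hsv[...,2]>150))
    c=(x>350)&(x<750)&(y>0)&(y<350)
    r("crate rim",c&(z>105)&(z<114)&(hsv[...,0]<30)&(hsv[...,2]>130))
    org=(hsv[...,0]>4)&(hsv[...,0]<14)&(hsv[...,1]>210)&(hsv[...,2]>180)&c
    r("orange",org&(z>50)); r("high",c&(z>140))
    if 1:
        k=c&(z>155)&(z<200); nn,L,S,C=cv2.connectedComponentsWithStats(k.astype(np.uint8))
        for i in range(1,nn):
            if S[i,4]>2: r("comp%d"%i,L==i)
    j=(hsv[...,0]>50)&(hsv[...,0]<80)&(hsv[...,1]>150)&(y<-300)&(z>60)&(z<120); r("jarcap",j)
    
# enlarged crop of scene, board & clip
im=cv2.imread("top.png"); cv2.imwrite("pics/crop.png",cv2.resize(im[150:260,150:370],(800,400),interpolation=cv2.INTER_CUBIC))
E
```

```text
top top stuff 195 med [ 493. -206.  158.] min [ 429. -275.  145.] max [587. -53. 168.] dir deg 116.3
top edge wood 42 med [ 506. -225.  158.] min [ 429. -275.  146.] max [ 584. -157.  166.] dir deg 149.2
top cover 153 med [ 493. -197.  159.] min [ 430. -272.  145.] max [587. -53. 168.] dir deg 111.3
top foot 783 med [ 503. -246.   18.] min [ 380. -357.   12.] max [666. -52.  24.] dir deg 156.2
top crate rim 308 med [486. 239. 110.] min [378. 150. 105.] max [681. 349. 114.] dir deg -180.0
top orange 12 med [455. 180. 166.] min [448. 136.  78.] max [475. 183. 173.] dir deg 103.0
top high 101 med [469. 180. 157.] min [444.  28. 140.] max [719. 218. 182.] dir deg -172.4
top comp2 3 med [632. 180. 155.] min [630. 180. 155.] max [638. 180. 161.] dir deg -178.2
top comp4 4 med [554. 166. 157.] min [549. 164. 156.] max [558. 168. 160.] dir deg 155.2
top comp6 24 med [464. 140. 172.] min [452. 135. 156.] max [477. 148. 182.] dir deg -171.0
top comp7 26 med [454. 184. 171.] min [444. 177. 155.] max [467. 190. 182.] dir deg -165.2
top jarcap 201 med [ 368. -478.  101.] min [ 341. -508.   89.] m
[... 313 characters left out ...]
85. -52. 163.] dir deg 98.7
scene foot 1366 med [ 529. -254.   18.] min [ 386. -335.   12.] max [ 618. -155.   24.] dir deg 154.8
scene crate rim 532 med [536. 255. 109.] min [376. 148. 105.] max [686. 350. 114.] dir deg 172.9
scene orange 48 med [457. 180. 162.] min [443. 132. 145.] max [476. 186. 173.] dir deg 97.9
scene high 233 med [470. 180. 153.] min [443. 132. 140.] max [646. 220. 178.] dir deg -168.7
scene comp1 52 med [456. 183. 166.] min [443. 175. 155.] max [470. 191. 178.] dir deg -165.2
scene comp2 39 med [468. 137. 168.] min [452. 132. 156.] max [476. 147. 177.] dir deg -161.7
scene jarcap 337 med [ 374. -480.  100.] min [ 340. -509.   89.] max [ 399. -450.  106.] dir deg 170.7
```

View pics/crop.png

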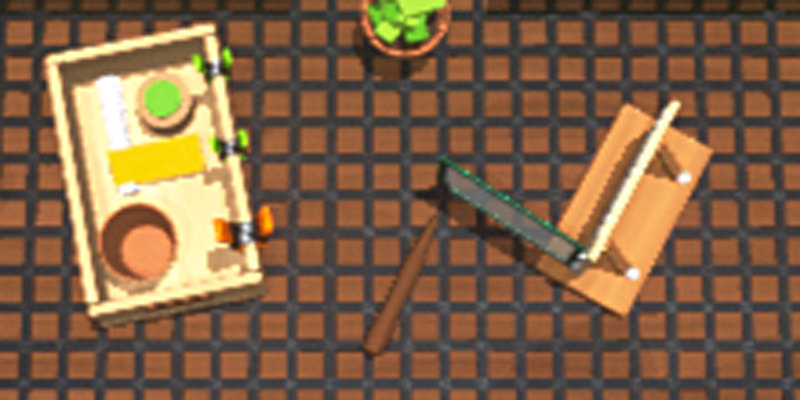

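The crop shows the cover's top rim from the hinge (580,260) to (440,160), the board's edge from (590,258) to (675,103), and the clip's handles at (228,232) and (265,218) with its pivot at about (245,230). The dibber's tip lies close under the cover. Next I fit lines to these points.

```bash
python3 - <<'E'
from h import *
from scipy.optimize import least_squares
for n in("top","scene"):
    P=np.load(n+".npy");x,y,z=P[...,0],P[...,1],P[...,2]
    Q=P[(x>400)&(x<620)&(y<-40)&(y>-300)&(z>148)&(z<168)][:,:2]
    # model: board top strip centre (x 0, y -92..92), cover strip from hinge; params ox,oy,yaw,q
    def seg(p,a,b):
        d=b-a;t=np.clip((p-a)@d/(d@d),0,1);return np.linalg.norm(p-a-t[:,None]*d,axis=1)
    def f(v):
        c,s=np.cos(v[2]),np.sin(v[2]);R=np.array([[c,-s],[s,c]]);L=(Q-v[:2])@R
        h=np.array([-8.,-86]);e=h+174*np.array([-np.sin(v[3]),np.cos(v[3])])
        return np.minimum(seg(L,np.array([0,-92.]),np.array([0,92.])),seg(L,h,e))
    r=least_squares(f,[500,-225,np.radians(-116),1.57],loss="soft_l1",f_scale=3)
    v=r.x;print(n,"board",v[:2].round(1),"yaw",np.degrees(v[2]).round(1),"q",v[3].round(3),"res",np.median(np.abs(f(v))).round(1),len(Q))
    c,s=np.cos(v[2]),np.sin(v[2]);R=np.array([[c,-s],[s,c]])
    for l,p in(("hinge",(-8,-86)),("btop",(-3,43)),("free",(-8-174*np.sin(v[3]),-86+174*np.cos(v[3])))):print(l,(v[:2]+R@np.array(p)).round(1))
    # crate
    C=P[(x>350)&(x<720)&(y>130)&(y<370)&(z>106)&(z<114)][:,:2]
    def g(v):
        c,s=np.cos(v[2]),np.sin(v[2]);R=np.array([[c,-s],[s,c]]);L=(C-v[:2])@R
        return np.min([seg(L,np.array(a,float),np.array(b,float)) for a,b in(((-134,-84),(134,-84)),((-134,84),(134,84)),((-134,-84),(-134,84)),((134,-84),(134,84)))],0)
    r=least_squares(g,[530,240,np.radians(8),],loss="soft_l1",f_scale=3);v=r.x
    c,s=np.cos(v[2]),np.sin(v[2]);R=np.array([[c,-s],[s,c]]);print("crate",v[:2].round(1),np.degrees(v[2]).round(1),np.median(g(v)).round(1))
    K=(x>420)&(x<500)&(y>120)&(y<200)&(z>140)&(z<185);L=(P[K][:,:2]-v[:2])@R
    m=L[:,1]<-84;
    for k in(L[m],L[~m]):print("handle crate-frame med",np.median(k,0).round(1),k.min(0).round(),k.max(0).round())
    cx=(L[:,0].min()+L[:,0].max())/2;print("clip pivot",cx.round(1),(v[:2]+R@np.array([cx,-84])).round(1))
E
```

```text
top board [ 508.6 -227.6] yaw -119.1 q 1.499 res 1.8 196
hinge [ 437.3 -178.8]
btop [ 547.6 -245.8]
free [532.5 -33.2]
crate [529.9 262.2] 11.5 3.0
handle crate-frame med [ -89.2 -104.7] [-100. -112.] [-76. -89.]
handle crate-frame med [-89.9 -62.1] [-100.  -69.] [-78. -55.]
clip pivot -88.1 [460.3 162.3]
scene board [ 509.3 -228.7] yaw -118.9 q 1.496 res 1.6 390
hinge [ 437.9 -180.1]
btop [ 548.4 -246.8]
free [533.2 -34.5]
crate [531.9 259.8] 11.6 3.1
handle crate-frame med [ -87.4 -105. ] [-103. -112.] [-78. -99.]
handle crate-frame med [-89.2 -62.1] [-102.  -70.] [-76. -53.]
clip pivot -89.5 [461.1 159.5]
```

```bash
cat >> h.py <<'E'
B0=np.array([509.,-228.1]);BY=-119.0
def brd(p,yaw=BY,o=B0):
    c,s=np.cos(np.radians(yaw)),np.sin(np.radians(yaw));return o+np.array([[c,-s],[s,c]])@np.array(p[:2],float)
def rel(pts):
    s=env.state();R=Ro.from_euler("xyz",s["ee_rot"],degrees=True);y0=s["ee_rot"][2]
    print("at",s["ee_pos"].round(1),s["ee_rot"].round(1),"F",s["force"].round(1),"w",s["gripper_width"].round(1),"t",round(s["time_s"],2),"j",s["qpos"].round())
    for p in pts:
        d=R.inv().apply(np.array(p[:3])-s["ee_pos"])/1000;print(d.round(4).tolist(),"roll",round(float((y0-p[3]+180)%360-180),1))
def cov(q,r,off):
    n=np.array([-np.cos(q),-np.sin(q)]);u=np.array([-np.sin(q),np.cos(q)]);w=brd(np.array([-8,-86])+r*u+off*n)
    return w[0],w[1],BY+180+np.degrees(q)-180
E
python3 - <<'E'
from h import *
x,y,a=cov(1.5,150,35);print(x,y,a)
rel([(300,-350,215,-55),(x,y,215,a),(x,y,112,a)])
E
```

```text
490.14596518566356 -34.597994355786824 -33.056330730376516Traceback (most recent call last):
  File "<stdin>", line 3, in <module>
  File "h.py", line 14, in rel
    print("at",s["ee_pos"].round(1),s["ee_rot"].round(1),"F",s["force"].round(1),"w",s["gripper_width"].round(1),"t",round(s["time_s"],2),"j",s["qpos"].round())
                                                                                     ^^^^^^^^^^^^^^^^^^^^^^^^
AttributeError: 'float' object has no attribute 'round'
```

```bash
sed -i 's/s\["gripper_width"\].round(1)/round(s["gripper_width"],1)/' h.py
python3 - <<'E'
from h import *
x,y,a=cov(1.5,150,35)
rel([(300,-350,215,-55),(x,y,215,a),(x,y,112,a)])
E
```

```text
at [ 202.8 -537.5  178.7] [-1.80e+02  1.00e-01 -6.93e+01] F [0.3 0.6 0.3] w 91.4 t 0.1 j [-70.  18.  90.  -0.  72.  -1.]
[-0.1412, -0.1571, -0.036] roll -14.3
[-0.3692, -0.4464, -0.0357] roll -36.3
[-0.369, -0.4464, 0.0673] roll -36.3
```

```bash
python3 -m pendant '[{"xyz":[-0.03,-0.035,-0.036],"roll":-4,"jaw":1},{"xyz":[-0.07,-0.08,-0.036],"roll":-9,"jaw":1},{"xyz":[-0.11,-0.125,-0.036],"roll":-14,"jaw":1},{"xyz":[-0.15,-0.175,-0.036],"roll":-20,"jaw":1},{"xyz":[-0.19,-0.225,-0.036],"roll":-25,"jaw":1},{"xyz":[-0.23,-0.275,-0.036],"roll":-30,"jaw":1},{"xyz":[-0.27,-0.325,-0.036],"roll":-36.3,"jaw":1},{"xyz":[-0.31,-0.374,-0.036],"roll":-36.3,"jaw":1}]' 20
python3 - <<'E'
from h import *
x,y,a=cov(1.5,150,35)
rel([(x,y,215,a),(x,y,112,a)])
E
```

```text
time_s: 1.1
ee_pos: [440.6, -120.0, 215.3]
ee_rot: [180.0, -0.0, -33.0]
force: [1.4, -1.3, -0.7]
gripper_width: 14.1
at [ 440.6 -120.   215.3] [180.  -0. -33.] F [ 1.4 -1.3 -0.7] w 14.1 t 1.1 j [-17.   6. 100.  -0.  73.  16.]
[-0.0049, -0.0986, 0.0003] roll 0.1
[-0.0049, -0.0986, 0.1033] roll 0.1
```

```bash
python3 -m pendant '[{"xyz":[-0.002,-0.05,0],"roll":0,"jaw":1},{"xyz":[-0.005,-0.099,0],"roll":0,"jaw":1},{"xyz":[-0.005,-0.099,0],"roll":0,"jaw":1},{"xyz":[-0.005,-0.099,0.03],"roll":0,"jaw":1},{"xyz":[-0.005,-0.099,0.06],"roll":0,"jaw":1},{"xyz":[-0.005,-0.099,0.09],"roll":0,"jaw":1},{"xyz":[-0.005,-0.099,0.103],"roll":0,"jaw":1},{"xyz":[-0.005,-0.099,0.103],"roll":0,"jaw":1}]'
python3 - <<'E'
from h import *
for q in np.arange(1.5,0.1,-0.1):
    x,y,a=cov(q,140,15); 
    if q==1.5: rel([(*cov(q2,140,16)[:2],112,cov(q2,140,16)[2]) for q2 in np.arange(1.5,-0.01,-0.1)])
E
```

```text
time_s: 2.1
ee_pos: [489.1, -36.7, 112.0]
ee_rot: [179.9, 0.1, -33.1]
force: [-0.5, 0.9, 0.1]
gripper_width: 0.3
at [489.1 -36.7 112. ] [ 1.799e+02  1.000e-01 -3.310e+01] F [-0.5  0.9  0.1] w 0.3 t 2.1 j [ -6.  14. 106.  -0.  60.  27.]
[0.0187, 0.0077, -0.0] roll -0.0
[0.0328, 0.0068, -0.0] roll 5.7
[0.0468, 0.0073, -0.0] roll 11.4
[0.0608, 0.0092, -0.0001] roll 17.2
[0.0745, 0.0125, -0.0001] roll 22.9
[0.0878, 0.0172, -0.0001] roll 28.6
[0.1005, 0.0231, -0.0001] roll 34.4
[0.1127, 0.0303, -0.0001] roll 40.1
[0.124, 0.0387, -0.0001] roll 45.8
[0.1344, 0.0481, -0.0001] roll 51.6
[0.1439, 0.0586, -0.0001] roll 57.3
[0.1522, 0.0699, -0.0001] roll 63.0
[0.1594, 0.082, -0.0001] roll 68.7
[0.1653, 0.0948, -0.0001] roll 74.5
[0.17, 0.1081, -0.0001] roll 80.2
[0.1732, 0.1218, -0.0001] roll 85.9
```

```bash
python3 -m pendant '[{"xyz":[0.01,0.006,0],"roll":0,"jaw":1},{"xyz":[0.019,0.0075,0],"roll":0,"jaw":1},{"xyz":[0.029,0.007,0],"roll":4,"jaw":1},{"xyz":[0.04,0.007,0],"roll":8.5,"jaw":1},{"xyz":[0.05,0.0075,0],"roll":13,"jaw":1},{"xyz":[0.061,0.009,0],"roll":17,"jaw":1},{"xyz":[0.0745,0.0125,0],"roll":23,"jaw":1},{"xyz":[0.088,0.017,0],"roll":28.5,"jaw":1}]'
python3 - <<'E'
from h import *
rel([(*cov(q2,140,16)[:2],112,cov(q2,140,16)[2]) for q2 in np.arange(1,-0.01,-0.1)])
E
```

```text
time_s: 3.1
ee_pos: [555.1, -99.2, 113.0]
ee_rot: [-180.0, -0.0, -61.7]
force: [-1.1, 0.3, 0.1]
gripper_width: 0.5
at [555.1 -99.2 113. ] [-180.    -0.   -61.7] F [-1.1  0.3  0.1] w 0.5 t 3.1 j [-11.  20.  97.  -0.  63.  50.]
[-0.001, 0.0015, 0.001] roll -0.0
[0.013, 0.0006, 0.001] roll 5.7
[0.0271, 0.0011, 0.0011] roll 11.4
[0.0411, 0.003, 0.0011] roll 17.2
[0.0548, 0.0063, 0.0011] roll 22.9
[0.0681, 0.0109, 0.0011] roll 28.6
[0.0808, 0.0169, 0.0011] roll 34.4
[0.0929, 0.0241, 0.0011] roll 40.1
[0.1043, 0.0324, 0.0011] roll 45.8
[0.1147, 0.0419, 0.0011] roll 51.6
[0.1241, 0.0523, 0.0011] roll 57.3
```

```bash
python3 -m pendant '[{"xyz":[0.012,0.001,0],"roll":5,"jaw":1},{"xyz":[0.024,0.001,0],"roll":10,"jaw":1},{"xyz":[0.036,0.002,0],"roll":15,"jaw":1},{"xyz":[0.048,0.0045,0],"roll":20,"jaw":1},{"xyz":[0.06,0.008,0],"roll":25,"jaw":1},{"xyz":[0.071,0.012,0],"roll":30,"jaw":1},{"xyz":[0.081,0.017,0],"roll":34.5,"jaw":1},{"xyz":[0.093,0.024,0],"roll":40,"jaw":1}]'
python3 - <<'E'
from h import *
rel([(*cov(q2,140,16)[:2],112,cov(q2,140,16)[2]) for q2 in (.3,.2,.1,.05,0,-.02)])
im,d,P=cloud("top"); np.save("t2.npy",P);cv2.imwrite("pics/t2.png",cv2.resize(im[130:250,260:380],(480,480),interpolation=cv2.INTER_CUBIC))
E
```

```text
time_s: 4.1
ee_pos: [578.2, -192.4, 113.1]
ee_rot: [-179.9, 0.0, -101.7]
force: [-0.3, 0.4, 0.0]
gripper_width: 0.6
at [ 578.2 -192.4  113.1] [-179.9    0.  -101.7] F [-0.3  0.4  0. ] w 0.6 t 4.1 j [-19.  24.  91.   0.  65.  82.]
[0.0001, 0.0003, 0.0011] roll 0.1
[0.0142, -0.0006, 0.0011] roll 5.8
[0.0282, -0.0001, 0.0011] roll 11.6
[0.0352, 0.0007, 0.0011] roll 14.4
[0.0422, 0.0019, 0.0011] roll 17.3
[0.0449, 0.0024, 0.0011] roll 18.4
```

View pics/t2.png

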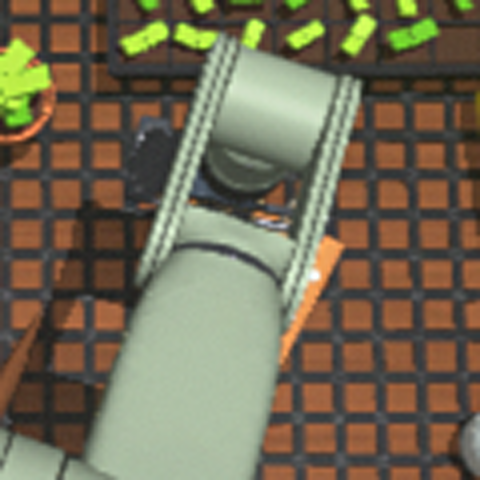

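The arm hides the cover here; only the gripper at about (250,170) and the foot at (310,290) can be seen. I carry on slowly and watch the force.

```bash
python3 -m pendant '[{"xyz":[0.007,0,0],"roll":3,"jaw":1},{"xyz":[0.014,-0.0005,0],"roll":6,"jaw":1},{"xyz":[0.02,-0.0005,0],"roll":8.5,"jaw":1},{"xyz":[0.026,0,0],"roll":11,"jaw":1},{"xyz":[0.031,0,0],"roll":13,"jaw":1},{"xyz":[0.035,0.0005,0],"roll":14.5,"jaw":1},{"xyz":[0.0385,0.001,0],"roll":16,"jaw":1},{"xyz":[0.041,0.0015,0],"roll":17.3,"jaw":1}]'
python3 -m pendant '[{"xyz":[0.0005,0,0],"roll":0,"jaw":1},{"xyz":[0.001,0,0],"roll":0,"jaw":1},{"xyz":[0.0015,0,0],"roll":0,"jaw":1},{"xyz":[0.002,0,0],"roll":0,"jaw":1},{"xyz":[0.0025,0,0],"roll":0,"jaw":1},{"xyz":[0.003,0,0],"roll":0,"jaw":1},{"xyz":[0.0035,0,0],"roll":0,"jaw":1},{"xyz":[0.0035,0,0],"roll":0,"jaw":1}]'
python3 - <<'E'
from h import *
rel([])
s=env.state();print("board x of TCP",((s["ee_pos"][:2]-B0)@np.array([[np.cos(np.radians(BY)),-np.sin(np.radians(BY))],[np.sin(np.radians(BY)),np.cos(np.radians(BY))]])).round(1))
E
```

```text
time_s: 5.15
ee_pos: [567.9, -231.6, 112.5]
ee_rot: [-180.0, -0.0, -118.9]
force: [0.4, 0.1, -0.6]
gripper_width: 0.5
time_s: 6.15
ee_pos: [566.1, -234.5, 112.4]
ee_rot: [180.0, -0.0, -118.8]
force: [-0.1, -0.1, 0.3]
gripper_width: 0.3
at [ 566.1 -234.5  112.4] [ 180.    -0.  -118.8] F [-0.1 -0.1  0.3] w 0.3 t 6.15 j [-24.  24.  90.  -0.  65.  95.]
board x of TCP [-22.1  53.1]
```

```bash
python3 -m pendant '[{"xyz":[0.0005,0,0],"roll":0,"jaw":1},{"xyz":[0.001,0,0],"roll":0,"jaw":1},{"xyz":[0.0015,0,0],"roll":0,"jaw":1},{"xyz":[0.002,0,0],"roll":0,"jaw":1},{"xyz":[0.0025,0,0],"roll":0,"jaw":1},{"xyz":[0.003,0,0],"roll":0,"jaw":1},{"xyz":[0.0035,0,0],"roll":0,"jaw":1},{"xyz":[0.0035,0,0],"roll":0,"jaw":1}]'
python3 - <<'E'
from h import *
rel([])
s=env.state();print(s["torque"])
im,d=env.grab_frame("wrist");cv2.imwrite("pics/w1.png",im)
E
```

```text
time_s: 7.15
ee_pos: [564.9, -236.8, 112.4]
ee_rot: [-180.0, 0.1, -118.8]
force: [2.4, 4.1, -0.5]
gripper_width: 0.1
at [ 564.9 -236.8  112.4] [-1.800e+02  1.000e-01 -1.188e+02] F [ 2.4  4.1 -0.5] w 0.1 t 7.15 j [-24.  24.  90.   0.  65.  95.]
[ 7.62396626e-01 -4.45217551e-01  6.69981597e-04]
```

View pics/w1.png

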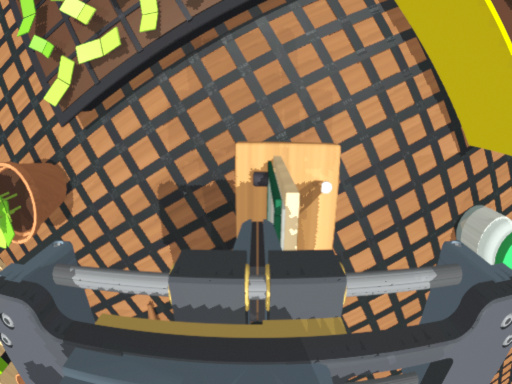

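The wrist view shows the green-rimmed cover flat against the board, its edge running from (272,165) to (285,245), with the knob at (260,178). The fingers are touching it with about 4.7 N, so it is shut. I back off, rise and measure the edge.

```bash
python3 -m pendant '[{"xyz":[-0.01,0,0],"roll":0,"jaw":1},{"xyz":[-0.025,0,0],"roll":0,"jaw":1},{"xyz":[-0.035,0,0],"roll":0,"jaw":1},{"xyz":[-0.035,0,-0.03],"roll":0,"jaw":1},{"xyz":[-0.035,0,-0.08],"roll":0,"jaw":1},{"xyz":[-0.035,0,-0.12],"roll":0,"jaw":0},{"xyz":[-0.035,0,-0.12],"roll":0,"jaw":0},{"xyz":[-0.035,0,-0.12],"roll":0,"jaw":0}]'
cat >> h.py <<'E'
def wcloud():
    s=env.state();im,d=env.grab_frame("wrist");p=env.camera_params("wrist");K=np.array(p["camera_matrix"]);T=np.array(p["hand_eye"])
    v,u=np.mgrid[:384,:512];X=(u-K[0,2])/K[0,0];Y=(v-K[1,2])/K[1,1];r=np.hypot(X,Y)+1e-9;k=np.tan(np.minimum(r,1.4))/r
    P=np.stack([X*k*d,-Y*k*d,-d],-1)@T[:3,:3].T+T[:3,3]
    W=P@Ro.from_euler("xyz",s["ee_rot"],degrees=True).as_matrix().T+s["ee_pos"];W[d==0]=np.nan
    return im,d,W
E
python3 - <<'E'
from h import *
rel([])
im,d,W=wcloud();np.save("w2.npy",W)
x,y,z=W[...,0],W[...,1],W[...,2]
c,s=np.cos(np.radians(BY)),np.sin(np.radians(BY));R=np.array([[c,-s],[s,c]])
L=(W[...,:2]-B0)@R
m=(z>152)&(z<164)&(np.abs(L[...,0])<40)&(np.abs(L[...,1])<110)
print(m.sum(),np.median(z[m]))
for a in range(-100,110,20):
    k=m&(L[...,1]>=a)&(L[...,1]<a+20)
    if k.sum()>5:print(a+10,k.sum(),"x",np.percentile(L[k][:,0],[3,50,97]).round(1),"z",np.median(z[k]).round(1),"ymax",L[k][:,1].max().round(1))
vis=im.copy();vis[m]=(0,0,255);cv2.imwrite("pics/w2.png",np.hstack([im[:,100:420],vis[:,100:420]]))
E
```

```text
time_s: 8.2
ee_pos: [580.9, -206.4, 231.6]
ee_rot: [179.9, -0.0, -118.8]
force: [-0.2, -0.1, -0.4]
gripper_width: 27.6
at [ 580.9 -206.4  231.6] [ 179.9   -0.  -118.8] F [-0.2 -0.1 -0.4] w 27.6 t 8.2 j [-21.  21.  79.  -0.  81.  98.]
1193 157.2521420783635
-10 14 x [0.2 2.  3.5] z 157.2 ymax -0.1
10 178 x [-9.8 -1.5  3.7] z 157.4 ymax 19.8
30 270 x [-10.1  -3.4   3.5] z 157.3 ymax 40.0
50 290 x [-10.   -3.3   3.7] z 157.2 ymax 60.0
70 302 x [-9.9 -3.2  4. ] z 157.1 ymax 79.9
90 139 x [-9.5 -2.1  3.1] z 157.2 ymax 91.2
```

View pics/w2.png

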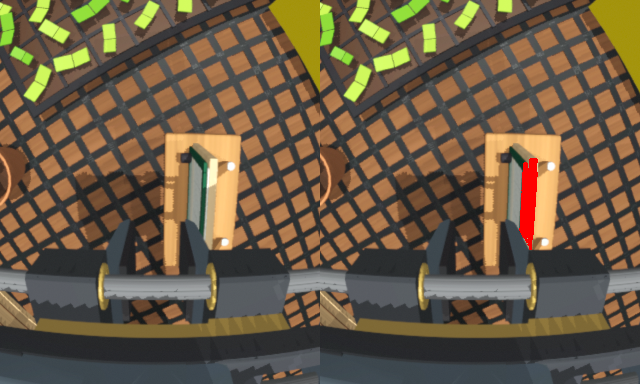

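The wrist view and cloud agree with the model: board and cover together run from x = -10.0 to +3.8 mm, squarely along the whole visible edge, so the cover is shut and the board pose holds. Next is the clip.

```bash
python3 - <<'E'
from h import *
rel([(402,149,255,-78.5)])
E
```

```text
at [ 580.6 -206.4  230.9] [ 179.8   -0.  -118.8] F [-0.1 -0.6 -0. ] w 31.2 t 8.25 j [-21.  21.  79.  -0.  81.  98.]
[-0.2253, 0.3278, -0.0233] roll -40.3
```

```bash
python3 -m pendant '[{"xyz":[-0.03,0.04,-0.023],"roll":-5,"jaw":0},{"xyz":[-0.06,0.087,-0.023],"roll":-11,"jaw":0},{"xyz":[-0.09,0.13,-0.023],"roll":-17,"jaw":0},{"xyz":[-0.12,0.175,-0.023],"roll":-23,"jaw":0},{"xyz":[-0.15,0.22,-0.023],"roll":-29,"jaw":0},{"xyz":[-0.18,0.262,-0.023],"roll":-35,"jaw":0},{"xyz":[-0.21,0.305,-0.023],"roll":-40.3,"jaw":0},{"xyz":[-0.225,0.328,-0.023],"roll":-40.3,"jaw":0}]'
python3 -m pendant '[{"xyz":[0,0,0],"roll":0,"jaw":0},{"xyz":[0,0,0],"roll":0,"jaw":0},{"xyz":[0,0,0],"roll":0,"jaw":0},{"xyz":[0,0,0],"roll":0,"jaw":0},{"xyz":[0,0,0],"roll":0,"jaw":0},{"xyz":[0,0,0],"roll":0,"jaw":0},{"xyz":[0,0,0],"roll":0,"jaw":0},{"xyz":[0,0,0],"roll":0,"jaw":0}]'
python3 - <<'E'
from h import *
rel([])
im,d,W=wcloud();np.save("w3.npy",W)
x,y,z=W[...,0],W[...,1],W[...,2]
C0=np.array([531.,261.]);a=np.radians(11.5);R=np.array([[np.cos(a),-np.sin(a)],[np.sin(a),np.cos(a)]]);L=(W[...,:2]-C0)@R
r=(np.abs(z-110)<5)&(np.abs(L[...,1]+84)<14)&(np.abs(L[...,0])<138)
for u in range(-140,100,25):
    k=r&(L[...,0]>=u)&(L[...,0]<u+25)
    if k.sum()>20:print("wall",u+12,k.sum(),np.percentile(L[k][:,1],[3,50,97]).round(1),"z",np.median(z[k]).round(1))
h=(z>145)&(z<186)&(np.abs(L[...,0]+88)<30)&(np.abs(L[...,1]+84)<40)
for nm,k in(("-",h&(L[...,1]<-88)),("+",h&(L[...,1]>-80)),("-top",h&(L[...,1]<-88)&(z>170)),("+top",h&(L[...,1]>-80)&(z>170))):
    print(nm,k.sum(),"x",np.percentile(L[k][:,0],[3,50,97]).round(1),"y",np.percentile(L[k][:,1],[3,50,97]).round(1),"z",np.percentile(z[k],[50,97]).round(1))
vis=im.copy();vis[h]=(0,0,255);cv2.imwrite("pics/w3.png",np.hstack([im[:,60:440],vis[:,60:440]]))
E
```

```text
time_s: 9.25
ee_pos: [400.4, 149.9, 254.0]
ee_rot: [179.8, -0.0, -78.4]
force: [-0.0, -0.5, -0.0]
gripper_width: 91.2
time_s: 10.25
ee_pos: [402.5, 148.4, 255.4]
ee_rot: [-180.0, -0.0, -78.5]
force: [-0.2, -0.2, -0.0]
gripper_width: 91.4
at [402.5 148.4 255.4] [-180.    -0.   -78.5] F [-0.2 -0.2 -0. ] w 91.4 t 10.25 j [19.  2. 99. -0. 79. 97.]
wall -128 196 [-85.  -79.1 -70.6] z 108.7
wall -103 98 [-85.1 -80.3 -75.5] z 109.0
wall -78 108 [-86.3 -80.4 -75.7] z 108.8
wall -53 205 [-86.3 -80.5 -75.7] z 108.8
wall -28 201 [-86.3 -80.5 -75.8] z 108.9
wall -3 99 [-86.6 -81.6 -75.8] z 109.1
wall 22 180 [-86.3 -80.5 -74.6] z 109.0
wall 47 189 [-86.3 -80.5 -75.8] z 108.8
wall 72 95 [-86.4 -81.6 -75.7] z 109.0
- 389 x [-99.4 -88.4 -76.9] y [-109.2 -102.2  -95.4] z [171.9 175. ]
+ 405 x [-99.3 -88.2 -76.8] y [-66.3 -59.9 -52.3] z [171.6 174.8]
-top 217 x [-99.4 -88.4 -77.4] y [-109.2 -105.2 -101.4] z [173.5 175.2]
+top 218 x [-99.3 -88.4 -77.2] y [-60.  -56.3 -52.2] z [173.4 174.9]
```

View pics/w3.png

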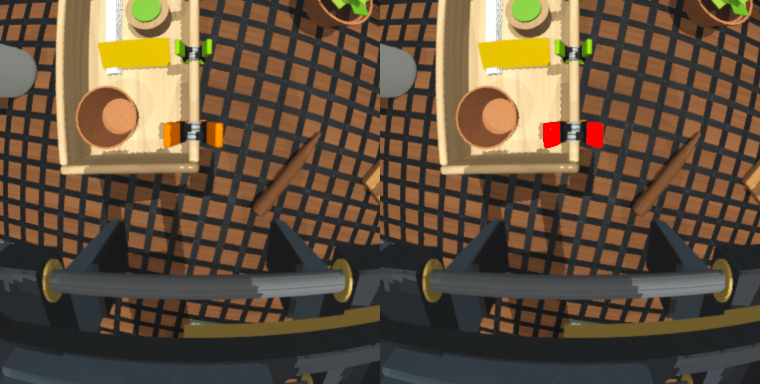

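The wrist view shows the big clip's handles at (172,133) and (215,133) with the wall running straight along the crate's x. It measures crate (-88.3,-80.8) with the handle tops about 175–178 mm up, which agrees with a pivot at about 118 mm.

```bash
python3 - <<'E'
from h import *
C0=np.array([531.,261.]);a=np.radians(11.5);R=np.array([[np.cos(a),-np.sin(a)],[np.sin(a),np.cos(a)]])
p=C0+R@np.array([-88.3,-80.8]);print(p)
W=np.load("w3.npy");L=(W[...,:2]-C0)@R
k=(abs(L[...,0]+88)<30)&(abs(L[...,1]+20)<30);print("zmax near finger",np.nanmax(W[...,2][k]))
rel([(*p,255,-78.5),(*p,140,-78.5)])
E
```

```text
[460.58157768 164.21789526]
zmax near finger 412.32759963298173
at [402.5 148.4 255.4] [-180.    -0.   -78.5] F [ 0.7  0.1 -0.3] w 91.1 t 10.3 j [19.  2. 99. -0. 79. 97.]
[-0.0039, -0.0601, 0.0004] roll -0.0
[-0.004, -0.0601, 0.1154] roll -0.0
```

```bash
python3 -m pendant '[{"xyz":[-0.004,-0.03,0],"roll":0,"jaw":0},{"xyz":[-0.004,-0.06,0],"roll":0,"jaw":0},{"xyz":[-0.004,-0.06,0],"roll":0,"jaw":0},{"xyz":[-0.004,-0.06,0.02],"roll":0,"jaw":0},{"xyz":[-0.004,-0.06,0.04],"roll":0,"jaw":0},{"xyz":[-0.004,-0.06,0.06],"roll":0,"jaw":0},{"xyz":[-0.004,-0.06,0.065],"roll":0,"jaw":0},{"xyz":[-0.004,-0.06,0.065],"roll":0,"jaw":0}]'
python3 - <<'E'
from h import *
C0=np.array([531.,261.]);a=np.radians(11.5);R=np.array([[np.cos(a),-np.sin(a)],[np.sin(a),np.cos(a)]])
W=np.load("w3.npy");L=(W[...,:2]-C0)@R
k=(abs(L[...,0]+88)<40)&(abs(L[...,1]+15)<32)&(W[...,2]<200);print("zmax near finger",np.nanmax(W[...,2][k]))
p=C0+R@np.array([-88.3,-80.8]);rel([(*p,140,-78.5)])
E
```

```text
time_s: 11.3
ee_pos: [460.2, 164.2, 190.8]
ee_rot: [-180.0, -0.0, -78.5]
force: [-0.1, -0.1, 0.3]
gripper_width: 91.1
zmax near finger 108.05412789987088
at [460.2 164.2 190.8] [-180.    -0.   -78.5] F [-0.1 -0.1  0.3] w 91.1 t 11.3 j [18. 10. 99. -0. 71. 97.]
[0.0001, -0.0004, 0.0508] roll -0.0
```

```bash
python3 -m pendant '[{"xyz":[0,0,0.02],"roll":0,"jaw":0},{"xyz":[0,0,0.04],"roll":0,"jaw":0},{"xyz":[0,0,0.051],"roll":0,"jaw":0},{"xyz":[0,0,0.051],"roll":0,"jaw":0.3},{"xyz":[0,0,0.051],"roll":0,"jaw":0.4},{"xyz":[0,0,0.051],"roll":0,"jaw":0.5},{"xyz":[0,0,0.051],"roll":0,"jaw":0.6},{"xyz":[0,0,0.051],"roll":0,"jaw":0.7}]' 30
python3 -m pendant '[{"xyz":[0,0,0],"roll":0,"jaw":0.8},{"xyz":[0,0,0],"roll":0,"jaw":0.9},{"xyz":[0,0,0],"roll":0,"jaw":1},{"xyz":[0,0,0],"roll":0,"jaw":1},{"xyz":[0,0,0],"roll":0,"jaw":1},{"xyz":[0,0,0],"roll":0,"jaw":1},{"xyz":[0,0,0],"roll":0,"jaw":1},{"xyz":[0,0,0],"roll":0,"jaw":1}]' 30
```

```text
time_s: 12.3
ee_pos: [461.2, 164.9, 140.5]
ee_rot: [-179.9, 0.1, -78.5]
force: [-1.5, 1.1, 5.4]
gripper_width: 44.2
time_s: 13.3
ee_pos: [462.9, 166.9, 143.5]
ee_rot: [-179.5, 0.3, -78.6]
force: [-2.4, 4.0, 19.0]
gripper_width: 0.2
```

The width fell to 0.2 mm, so the handles are no longer between the pads. I look before moving anything.

```bash
python3 - <<'E'
from h import *
a,_=env.grab_frame("wrist");b,_=env.grab_frame("scene")
b=cv2.resize(b[110:220,240:390],(512,384),interpolation=cv2.INTER_CUBIC);cv2.imwrite("pics/w4.png",cv2.resize(np.hstack([a[60:,:],b[60:,:]]),(800,253)))
rel([])
E
```

```text
at [462.9 166.9 143.5] [-179.5    0.3  -78.6] F [-2.7  4.8 18.3] w 0.5 t 13.4 j [ 18.  12. 104.   0.  64.  97.]
```

View pics/w4.png

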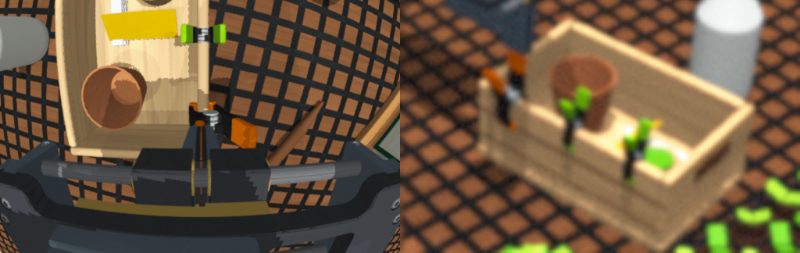

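The wrist view shows the fingers shut at (200,130) with the orange -y handle outside them at (243,133). The scene crop shows the clip still astride the wall at (505,85). I lift straight up with the fingers still shut, then remeasure.

```bash
python3 -m pendant '[{"xyz":[0,0,-0.005],"roll":0,"jaw":1},{"xyz":[0,0,-0.015],"roll":0,"jaw":1},{"xyz":[0,0,-0.03],"roll":0,"jaw":1},{"xyz":[0,0,-0.05],"roll":0,"jaw":1},{"xyz":[0,0.02,-0.08],"roll":0,"jaw":1},{"xyz":[0,0.04,-0.1],"roll":0,"jaw":0},{"xyz":[0,0.06,-0.11],"roll":0,"jaw":0},{"xyz":[0,0.06,-0.11],"roll":0,"jaw":0}]'
python3 -m pendant '[{"xyz":[0,0,0],"roll":0,"jaw":0},{"xyz":[0,0,0],"roll":0,"jaw":0},{"xyz":[0,0,0],"roll":0,"jaw":0},{"xyz":[0,0,0],"roll":0,"jaw":0},{"xyz":[0,0,0],"roll":0,"jaw":0},{"xyz":[0,0,0],"roll":0,"jaw":0},{"xyz":[0,0,0],"roll":0,"jaw":0},{"xyz":[0,0,0],"roll":0,"jaw":0}]'
cat > clip.py <<'E'
from h import *
def clip(W,tag,im):
    x,y,z=W[...,0],W[...,1],W[...,2]
    C0=np.array([531.,261.]);a=np.radians(11.5);R=np.array([[np.cos(a),-np.sin(a)],[np.sin(a),np.cos(a)]]);L=(W[...,:2]-C0)@R
    h=(z>135)&(z<190)&(np.abs(L[...,0]+88)<40)&(np.abs(L[...,1]+84)<50)
    n,lab,S,c=cv2.connectedComponentsWithStats(h.astype(np.uint8))
    for i in range(1,n):
        if S[i,4]<15: continue
        for lo in range(135,190,10):
            k=(lab==i)&(z>=lo)&(z<lo+10)
            if k.sum()>5: print(tag,i,lo,k.sum(),"x",np.percentile(L[k][:,0],[3,50,97]).round(1),"y",np.percentile(L[k][:,1],[3,50,97]).round(1))
        k=(lab==i)&(z>z[lab==i].max()-6);Q=L[k].astype(np.float32);print("  toprect (centre,size,angle)",cv2.minAreaRect(Q),"zmax",z[lab==i].max())
    return h
E
python3 - <<'E'
from clip import *
rel([]);im,d,W=wcloud();np.save("w5.npy",W);clip(W,"w",im)
cv2.imwrite("pics/w5.png",cv2.resize(im[20:200,150:350],(600,540),interpolation=cv2.INTER_CUBIC))
E
```

```text
time_s: 14.4
ee_pos: [401.6, 152.3, 250.9]
ee_rot: [-179.8, 0.0, -78.5]
force: [-0.1, -0.4, 0.8]
gripper_width: 27.6
time_s: 15.4
ee_pos: [401.7, 152.3, 249.4]
ee_rot: [-180.0, -0.0, -78.5]
force: [-0.3, 0.1, 0.8]
gripper_width: 91.3
at [401.7 152.3 249.4] [-180.    -0.   -78.5] F [-0.3  0.1  0.8] w 91.3 t 15.4 j [19.  3. 99. -0. 78. 98.]
w 1 145 11 x [-97.4 -81.5 -75.8] y [-78.1 -78.1 -77.4]
w 1 155 33 x [-95.8 -86.4 -76.2] y [-78.1 -77.2 -77.1]
w 1 165 42 x [-96.6 -82.9 -74.8] y [-77.2 -76.3 -68. ]
w 1 175 203 x [-98.2 -86.9 -75.7] y [-75.5 -71.8 -68.9]
  toprect (centre,size,angle) ((-86.58714294433594, -72.15929412841797), (8.418642044067383, 23.51041030883789), 89.88980865478516) zmax 179.05284481666223
w 2 135 65 x [-98.2 -87.7 -75.9] y [-106.3 -105.4 -103.5]
w 2 145 130 x [-98.1 -86.7 -75.5] y [-111.2 -108.7 -106. ]
w 2 155 135 x [-97.8 -86.1 -75.1] y [-115.6 -113.5 -111.1]
w 2 165 223 x [-97.9 -87.  -75.5] y [-123.7 -119.3 -115.9]
  toprect (centre,size,angle) ((-86.46383666992188, -120.13569641113281), (9.524968147277832, 23.866342544555664), 88.43879699707031) zmax 171.22286039276804
```

View pics/w5.png

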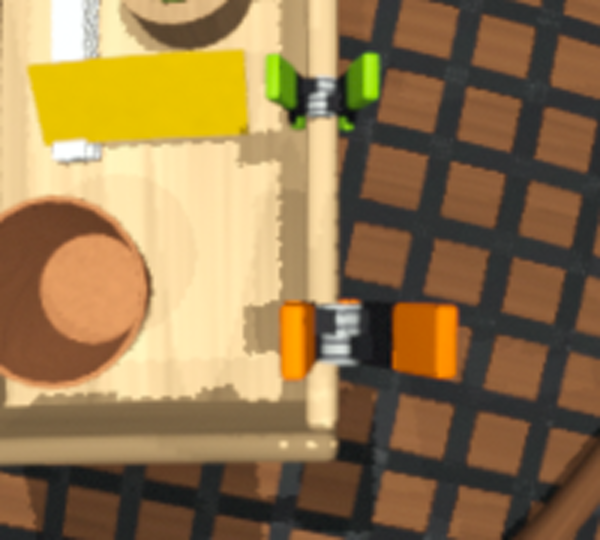

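The crop shows the clip still on the wall but tipped outward by about 10°: the +y handle is upright at (297,340) and the -y handle leans out at (425,340). The small clips have not moved. As the handles straighten their tops rise about 4.6 mm, so with the tool held still the clip was pushed down (19 N) and buckled sideways. This time I push it upright first and let the tool rise while squeezing.

```bash
cat >> h.py <<'E'
C0=np.array([531.,261.])
def cr(p):return brd(p,11.5,C0)
def incr(w):
    a=np.radians(11.5);return (np.array(w[:2])-C0)@np.array([[np.cos(a),-np.sin(a)],[np.sin(a),np.cos(a)]])
E
python3 - <<'E'
from h import *
rel([(*cr((-86.5,-86)),249,-78.5),(*cr((-86.5,-86)),140,-78.5),(*cr((-86.5,-82.5)),140,-78.5)])
E
```

```text
at [401.7 152.3 249.5] [-180.    -0.   -78.5] F [0.  1.  0.4] w 90.9 t 15.45 j [19.  3. 99. -0. 78. 98.]
[0.0052, -0.0619, 0.0005] roll -0.0
[0.0052, -0.0619, 0.1095] roll -0.0
[0.0017, -0.0619, 0.1095] roll -0.0
```

```bash
python3 -m pendant '[{"xyz":[0.005,-0.04,0],"roll":0,"jaw":0},{"xyz":[0.005,-0.062,0],"roll":0,"jaw":0},{"xyz":[0.005,-0.062,0.01],"roll":0,"jaw":0},{"xyz":[0.005,-0.062,0.04],"roll":0,"jaw":0},{"xyz":[0.005,-0.062,0.07],"roll":0,"jaw":0},{"xyz":[0.005,-0.062,0.1],"roll":0,"jaw":0},{"xyz":[0.005,-0.062,0.1095],"roll":0,"jaw":0},{"xyz":[0.005,-0.062,0.1095],"roll":0,"jaw":0}]' 30
python3 -m pendant '[{"xyz":[-0.001,0,0],"roll":0,"jaw":0.05},{"xyz":[-0.002,0,0],"roll":0,"jaw":0.1},{"xyz":[-0.003,0,0],"roll":0,"jaw":0.15},{"xyz":[-0.0035,0,0],"roll":0,"jaw":0.2},{"xyz":[-0.0035,0,0],"roll":0,"jaw":0.24},{"xyz":[-0.0035,0,0],"roll":0,"jaw":0.28},{"xyz":[-0.0035,0,0],"roll":0,"jaw":0.3},{"xyz":[-0.0035,0,0],"roll":0,"jaw":0.3}]'
python3 - <<'E'
from clip import *
rel([]);im,d,W=wcloud();cv2.imwrite("pics/w6.png",cv2.resize(im[110:310,120:390],(675,500),interpolation=cv2.INTER_CUBIC));clip(W,"w",im);print(incr(env.state()["ee_pos"]),env.state()["torque"])
E
```

```text
time_s: 16.45
ee_pos: [462.8, 159.6, 139.8]
ee_rot: [179.9, -0.0, -78.5]
force: [0.3, 0.3, -0.5]
gripper_width: 91.0
time_s: 17.45
ee_pos: [462.8, 163.1, 139.9]
ee_rot: [180.0, -0.0, -78.5]
force: [-0.7, -0.5, 0.6]
gripper_width: 63.5
at [462.8 163.1 139.9] [180.   -0.  -78.5] F [-0.7 -0.5  0.6] w 63.5 t 17.45 j [ 18.  13. 104.  -0.  64.  97.]
w 1 135 39 x [-77.7 -75.4 -75.1] y [-77.4 -75.2 -71.6]
w 1 145 79 x [-95.  -75.6 -75. ] y [-78.3 -76.3 -71.4]
w 1 155 115 x [-95.2 -76.6 -74.8] y [-77.8 -77.1 -70.2]
w 1 165 141 x [-95.4 -76.4 -74.6] y [-76.7 -75.6 -67.9]
w 1 175 414 x [-96.9 -85.4 -75.6] y [-75.6 -72.  -68.3]
  toprect (centre,size,angle) ((-86.20967864990234, -71.9825668334961), (8.378695487976074, 23.68293571472168), 89.20271301269531) zmax 178.5150680429522
w 2 135 177 x [-97.7 -83.1 -75.1] y [-110.9 -105.4 -103.6]
w 2 145 291 x [-97.3 -83.8 -75. ] y [-114.2 -108.8 -106.2]
w 2 155 316 x [-96.8 -84.7 -75. ] y [-117.3 -113.5 -110.8]
w 2 165 62 x [-95.5 -84.  -68.8] y [-118.7 -115.7 -114.4]
w 2 175 224 x [-100.4  -76.4  -68.5] y [-121.7 -114.8 -114.2]
w 2 185 117 x [-97.5 -73.1 -68.3] y [-123.1 -114.8 -114.3]
  toprect (centre,size,angle) ((-83.77268981933594, -115.34626007080078), (8.399103164672852, 34.44207000732422), 74.16976928710938) zmax 189.9792356085366
w 3 165 24 x [-96.6 -81.4 -68.6] y [-50.7 -50.2 -45.6]
w 3 175 215 x [-100.7  -75.3  -68.4] y [-50.8 -50.2 -43.2]
w 3 185 118 x [-97.2 -73.8 -68.2] y [-50.8 -50.2 -42.1]
  toprect (centre,size,angle) ((-83.60851287841797, -49.732948303222656), (34.07209396362305, 8.881437301635742), 16.74327850341797) zmax 189.94116618197032
[-86.36774934 -82.28954425] [0.02110304 0.03385173 0.03001251]
```

View pics/w6.png

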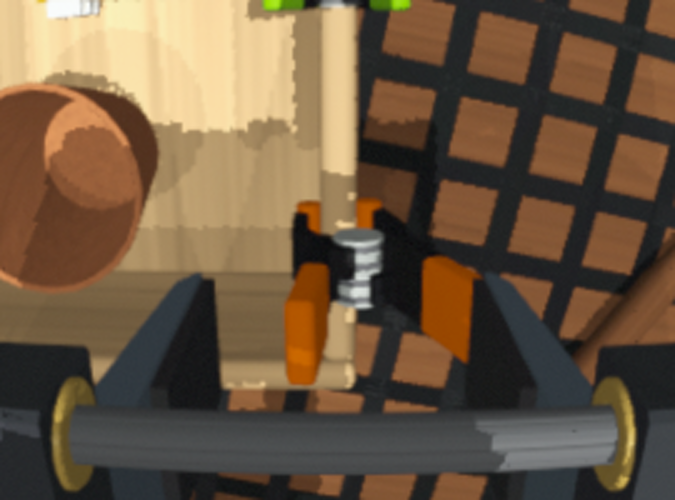

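The crop shows the +y handle upright at (305,320), the -y handle at (450,305) and the fingers outside both. The finger surfaces seem to end well above the TCP height, so I check the fingers in the tool frame.

```bash
python3 - <<'E'
from h import *
def an(W,pos,rot,tag):
    T=(W-np.array(pos))@Ro.from_euler("xyz",rot,degrees=True).as_matrix()
    x,y,z=T[...,0],T[...,1],T[...,2]
    for lo in range(-70,10,8):
        for s in(-1,1):
            k=(z>=lo)&(z<lo+8)&(abs(y)<22)&(x*s>0)&(x*s<70)
            if k.sum()>8:print(tag,"z",lo,"side",s,k.sum(),"x",np.percentile(x[k],[2,50,98]).round(1),"y",np.percentile(y[k],[2,50,98]).round(1))
s=env.state();im,d,W=wcloud();print(s["gripper_width"],env.grip_point_offset)
an(W,s["ee_pos"],s["ee_rot"],"now")
an(np.load("w2.npy"),[580.75,-206.4,231.3],[179.9,0,-118.8],"w2 27mm")
an(np.load("w5.npy"),[401.7,152.3,249.4],[180,0,-78.5],"w5 91mm")
E
```

```text
64.05035738727885 18.8
now z -70 side -1 242 x [-42.1 -33.4 -31.6] y [-18.4 -16.5   0.2]
now z -70 side 1 236 x [31.8 33.9 42.5] y [-18.3 -16.5   0.2]
now z -62 side -1 228 x [-41.1 -32.  -31.5] y [-18.4 -16.1   5.8]
now z -62 side 1 230 x [31.9 32.5 41.4] y [-18.5 -16.1   6.1]
now z -54 side -1 196 x [-40.5 -32.  -31.4] y [-18.4 -12.3  11.3]
now z -54 side 1 199 x [31.8 32.4 41. ] y [-18.5 -12.6  11.5]
now z -46 side -1 203 x [-39.6 -32.   -8.7] y [-18.   -8.1  13.9]
now z -46 side 1 171 x [31.9 32.5 39.9] y [-18.  -11.7  14.3]
now z -38 side -1 551 x [-35.2 -10.9  -6.1] y [-17.1  -2.2  11.3]
now z -38 side 1 82 x [31.9 32.5 37.6] y [-17.9  -8.6  14.5]
now z -30 side -1 96 x [-12.5  -5.8  -5.1] y [-11.7 -10.2   9.3]
now z -30 side 1 135 x [31.5 32.8 33.8] y [-11.   -0.9  10.3]
now z -22 side -1 91 x [-11.8  -5.2  -4.5] y [-11.8 -10.7   9.6]
now z -22 side 1 259 x [27.9 30.1 36.1] y [-11.5  -2.5  11. ]
now z -14 side -1 63 x [-11.   -4.7  -4. ] y [-11.5 -10.3   9.4]
now z -14 side 1 237 x [24.1 26.4 32.2] y [-11.4  -2.2  11.4]
now z -6 side -1 34 x [-10.8  -7.6  -4.9] y [-11.4 -11.  
[... 843 characters left out ...]
 y [-18.3 -16.2   5.3]
w5 91mm z -70 side -1 261 x [-55.4 -45.8 -45.1] y [-18.6 -15.8   1. ]
w5 91mm z -70 side 1 263 x [45.5 46.2 55.8] y [-18.4 -15.4   2.1]
w5 91mm z -62 side -1 256 x [-54.4 -45.8 -45.1] y [-18.2 -13.8   6.4]
w5 91mm z -62 side 1 254 x [45.4 46.2 55.1] y [-18.1 -13.5   6.8]
w5 91mm z -54 side -1 254 x [-54.2 -45.7 -45.1] y [-18.4 -11.6  10.6]
w5 91mm z -54 side 1 252 x [45.5 46.1 54.7] y [-18.2 -11.5  11. ]
w5 91mm z -46 side -1 222 x [-53.4 -45.7 -45.1] y [-18.3  -8.7  14.2]
w5 91mm z -46 side 1 223 x [45.5 46.1 53.9] y [-18.4  -8.2  14.1]
w5 91mm z -38 side -1 98 x [-51.8 -45.7 -45.1] y [-18.2  -5.1  15.4]
w5 91mm z -38 side 1 92 x [45.5 46.1 51.6] y [-18.1  -5.6  15.3]
```

The fingers end about 34 mm short of the reported TCP: at widths of 27, 64 and 91 mm they stop at tool z ≈ -34. The same camera puts the wall and board heights within about 1 mm, so I trust it. The first squeeze therefore only caught the handles' top few mm and slipped off. I reopen and go 33 mm lower.

```bash
python3 -m pendant '[{"xyz":[0.0035,0,-0.01],"roll":0,"jaw":0},{"xyz":[0.0035,0,-0.01],"roll":0,"jaw":0},{"xyz":[0.0035,0,-0.01],"roll":0,"jaw":0},{"xyz":[0.0035,0,-0.01],"roll":0,"jaw":0},{"xyz":[0.0035,0,0],"roll":0,"jaw":0},{"xyz":[0.0035,0,0.015],"roll":0,"jaw":0},{"xyz":[0.0035,0,0.028],"roll":0,"jaw":0},{"xyz":[0.0035,0,0.033],"roll":0,"jaw":0}]' 30
python3 -m pendant '[{"xyz":[0,0,0],"roll":0,"jaw":0.03},{"xyz":[-0.001,0,0],"roll":0,"jaw":0.06},{"xyz":[-0.0015,0,0],"roll":0,"jaw":0.1},{"xyz":[-0.002,0,0],"roll":0,"jaw":0.15},{"xyz":[-0.003,0,0],"roll":0,"jaw":0.2},{"xyz":[-0.0035,0,0],"roll":0,"jaw":0.24},{"xyz":[-0.0035,0,0],"roll":0,"jaw":0.28},{"xyz":[-0.0035,0,0],"roll":0,"jaw":0.3}]'
python3 - <<'E'
from clip import *
rel([]);im,d,W=wcloud();cv2.imwrite("pics/w7.png",cv2.resize(im[110:310,120:390],(675,500),interpolation=cv2.INTER_CUBIC));clip(W,"w",im);print(incr(env.state()["ee_pos"]))
E
```

```text
time_s: 18.55
ee_pos: [462.6, 159.4, 105.4]
ee_rot: [179.8, -0.0, -78.5]
force: [1.1, 0.0, -0.1]
gripper_width: 91.0
time_s: 19.55
ee_pos: [462.8, 163.1, 106.9]
ee_rot: [-180.0, -0.0, -78.5]
force: [0.3, 0.2, 1.4]
gripper_width: 63.7
at [462.8 163.1 106.9] [-180.    -0.   -78.5] F [0.3 0.2 1.4] w 63.7 t 19.55 j [ 18.  14. 107.  -0.  59.  97.]
w 1 135 228 x [-97.9 -78.4 -68.6] y [-70.9 -67.3 -46.1]
w 1 145 434 x [-98.6 -77.8 -68.5] y [-69.9 -50.7 -43.4]
w 1 155 517 x [-94.7 -77.  -68. ] y [-68.1 -50.9 -42.3]
w 1 165 717 x [-88.7 -76.7 -68.2] y [-65.8 -58.4 -41.6]
w 1 175 379 x [-85.2 -70.4 -68.1] y [-62.9 -50.1 -40. ]
w 1 185 166 x [-78.  -69.  -68.1] y [-50.9 -47.2 -39.6]
  toprect (centre,size,angle) ((-71.80585479736328, -47.38275909423828), (16.539440155029297, 7.688636302947998), 45.475563049316406) zmax 189.95951926045876
w 2 135 238 x [-97.2 -79.2 -68.7] y [-118.7  -98.3  -96.5]
w 2 145 439 x [-96.5 -77.1 -68.5] y [-121.4 -101.   -98.3]
w 2 155 512 x [-94.6 -76.6 -68. ] y [-122.8 -104.4 -101.2]
w 2 165 779 x [-88.7 -78.2 -68.2] y [-123.1 -111.1 -104.7]
w 2 175 287 x [-82.7 -69.8 -68.1] y [-125.1 -117.4 -114.3]
w 2 185 168 x [-77.9 -69.1 -67.9] y [-125.5 -118.  -114.2]
  toprect (centre,size,angle) ((-71.82765197753906, -117.83012390136719), (7.9929399490356445, 16.74872398376465), 43.53146743774414) zmax 189.93095561510648
w 3 175 14 x [-102.2 -100.7  -98.1] y [-50.7 -50.5 -50.2]
w 3 185 22 x [-101.4  -98.3  -94.6] y [-50.8 -50.4 -50.1]
  toprect (centre,size,angle) ((-98.11628723144531, -50.45724105834961), (0.5239993333816528, 7.846171855926514), 86.20848083496094) zmax 189.91833039278004
w 4 175 13 x [-101.9 -100.1  -97.6] y [-114.7 -114.4 -114.3]
w 4 185 22 x [-101.4  -98.7  -95.7] y [-114.9 -114.6 -114.3]
  toprect (centre,size,angle) ((-98.17090606689453, -114.56085205078125), (0.6426079869270325, 6.481304168701172), 89.22322845458984) zmax 189.99574231323697
[-86.33724521 -82.34225894]
```

The clip was pushed upright: its inner faces at z = 145 went from -106 to -98, with the other at -70. Now I squeeze slowly while rising slightly.

```bash
python3 -m pendant '[{"xyz":[0.0005,0,0],"roll":0,"jaw":0.36},{"xyz":[0.001,0,0],"roll":0,"jaw":0.4},{"xyz":[0.001,0,-0.0005],"roll":0,"jaw":0.44},{"xyz":[0.001,0,-0.001],"roll":0,"jaw":0.48},{"xyz":[0.001,0,-0.0015],"roll":0,"jaw":0.52},{"xyz":[0.001,0,-0.002],"roll":0,"jaw":0.56},{"xyz":[0.001,0,-0.0025],"roll":0,"jaw":0.6},{"xyz":[0.001,0,-0.003],"roll":0,"jaw":0.62}]' 30
python3 - <<'E'
from clip import *
rel([]);im,d,W=wcloud();cv2.imwrite("pics/w8.png",cv2.resize(im[110:310,120:390],(675,500),interpolation=cv2.INTER_CUBIC));print(incr(env.state()["ee_pos"]))
E
```

```text
time_s: 20.6
ee_pos: [463.7, 162.0, 111.1]
ee_rot: [-179.9, -0.0, -78.5]
force: [-0.2, -1.8, 4.8]
gripper_width: 35.0
at [463.7 162.  111.1] [-179.9   -0.   -78.5] F [-0.2 -1.8  4.8] w 35.0 t 20.6 j [ 18.  14. 106.  -0.  59.  96.]
[-85.69769795 -83.63574472]
```

View pics/w8.png

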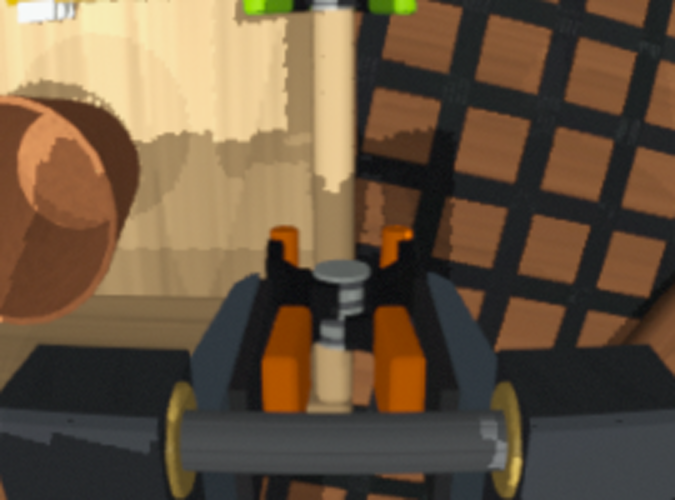

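The handles at (290,350) and (395,350) sit squarely between the pads. The jaw tips at (283,240) and (395,240) are open and the pivot is centred on the wall at (340,285). I finish the squeeze, still rising, and lift off.

```bash
python3 -m pendant '[{"xyz":[0,0,-0.0005],"roll":0,"jaw":0.66},{"xyz":[0,0,-0.001],"roll":0,"jaw":0.7},{"xyz":[0,0,-0.0015],"roll":0,"jaw":0.75},{"xyz":[0,0,-0.002],"roll":0,"jaw":0.85},{"xyz":[0,0,-0.002],"roll":0,"jaw":1},{"xyz":[0,0,-0.002],"roll":0,"jaw":1},{"xyz":[0,0,-0.003],"roll":0,"jaw":1},{"xyz":[0,0,-0.004],"roll":0,"jaw":1}]' 30
```

```text
time_s: 21.65
ee_pos: [462.1, 162.1, 113.4]
ee_rot: [179.9, 0.0, -78.5]
force: [-0.4, 0.2, -0.4]
gripper_width: 27.6
```

```bash
python3 -m pendant '[{"xyz":[0,0,-0.01],"roll":0,"jaw":1},{"xyz":[0,0,-0.03],"roll":0,"jaw":1},{"xyz":[0,0,-0.055],"roll":0,"jaw":1},{"xyz":[0,0,-0.085],"roll":0,"jaw":1},{"xyz":[0,0,-0.11],"roll":0,"jaw":1},{"xyz":[0,0,-0.12],"roll":0,"jaw":1},{"xyz":[0,0,-0.12],"roll":0,"jaw":1},{"xyz":[0,0,-0.12],"roll":0,"jaw":1}]' 30
cat > held.py <<'E'
from h import *
def held(save):
    s=env.state();im,d,W=wcloud()
    T=(W-s["ee_pos"])@Ro.from_euler("xyz",s["ee_rot"],degrees=True).as_matrix()
    hsv=cv2.cvtColor(im,cv2.COLOR_BGR2HSV);x,y,z=T[...,0],T[...,1],T[...,2]
    near=(abs(x)<35)&(y>-30)&(y<25)&(z>-60)&(z<70)
    o=near&(hsv[...,0]<18)&(hsv[...,1]>200)&(hsv[...,2]>90)&(abs(x)<34)
    g=near&(hsv[...,1]<50)&(hsv[...,2]>110)&(abs(x)<14)
    for n,k in(("tips+",o&(z>15)&(x>0)),("tips-",o&(z>15)&(x<0)),("handle+",o&(z<0)&(x>0)),("handle-",o&(z<0)&(x<0)),("barrel",g)):
        if k.sum()>5:print(n,k.sum(),*[np.percentile(T[k][:,i],[3,50,97]).round(1) for i in range(3)])
    cv2.imwrite(save,cv2.resize(im[110:310,120:390],(675,500),interpolation=cv2.INTER_CUBIC));return T,im
E
python3 - <<'E'
from held import *
held("pics/w9.png")
rel([(*brd((-3,43)),233,-119)])
E
```

```text
time_s: 22.65
ee_pos: [462.3, 162.0, 232.8]
ee_rot: [179.9, -0.0, -78.5]
force: [0.3, 0.1, -1.3]
gripper_width: 27.6
tips+ 104 [16.7 19.3 25. ] [-9.7 -7.5 -0.4] [23.3 26.8 33.1]
tips- 99 [-24.4 -18.7 -16.3] [-9.8 -7.5 -0.2] [23.  26.8 31.3]
handle+ 248 [ 5.8  9.1 13.4] [-11.1 -10.4   1.4] [-59.2 -50.7 -37.5]
handle- 236 [-13.3  -9.1  -5.3] [-11.  -10.4  -7.8] [-59.6 -50.  -37.6]
barrel 107 [-5.4 -0.5  4.4] [-9.3 -2.9 12.3] [-14.1 -12.8  -9.5]
at [462.3 162.  232.8] [179.9  -0.  -78.5] F [-0.1  0.1 -1.4] w 27.5 t 22.7 j [18.  9. 95. -0. 77. 96.]
[0.4172, -0.0029, -0.0001] roll 40.5
```

View pics/w9.png

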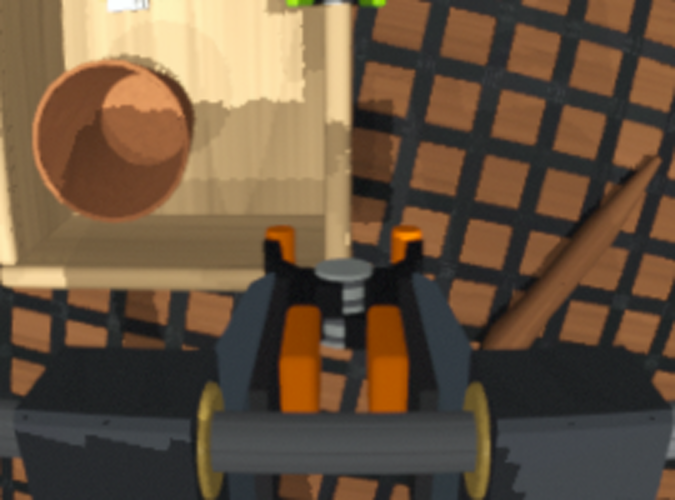

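The clip is held square and fully open: the jaw tips sit at tool x = ±20.5 mm, z ≈ +31, and the pivot about 5 mm above the TCP. I carry it over the board.

```bash
python3 -m pendant '[{"xyz":[0.03,0,0],"roll":3,"jaw":1},{"xyz":[0.075,0,0],"roll":8,"jaw":1},{"xyz":[0.125,0,0],"roll":13,"jaw":1},{"xyz":[0.175,0,0],"roll":18,"jaw":1},{"xyz":[0.225,-0.001,0],"roll":23,"jaw":1},{"xyz":[0.275,-0.001,0],"roll":28,"jaw":1},{"xyz":[0.325,-0.002,0],"roll":33,"jaw":1},{"xyz":[0.365,-0.003,0],"roll":37,"jaw":1}]' 30
python3 -m pendant '[{"xyz":[0.015,0.011,0],"roll":1.5,"jaw":1},{"xyz":[0.03,0.022,0],"roll":2.5,"jaw":1},{"xyz":[0.04,0.03,0],"roll":3.5,"jaw":1},{"xyz":[0.042,0.0305,0],"roll":3.5,"jaw":1},{"xyz":[0.042,0.0305,0],"roll":3.5,"jaw":1},{"xyz":[0.042,0.0305,0],"roll":3.5,"jaw":1},{"xyz":[0.042,0.0305,0],"roll":3.5,"jaw":1},{"xyz":[0.042,0.0305,0],"roll":3.5,"jaw":1}]' 30
python3 - <<'E'
from held import *
rel([(*brd((-3,43)),233,-119)]);held("pics/w10.png")
E
```

```text
time_s: 23.7
ee_pos: [538.3, -196.8, 232.7]
ee_rot: [179.9, -0.0, -115.7]
force: [-0.1, 0.1, -0.4]
gripper_width: 27.5
time_s: 24.7
ee_pos: [493.1, -219.5, 233.8]
ee_rot: [180.0, -0.0, -119.0]
force: [0.2, -0.3, -0.4]
gripper_width: 27.4
at [ 493.1 -219.5  233.8] [ 180.   -0. -119.] F [ 0.2 -0.3 -0.4] w 27.4 t 24.7 j [-25.  13.  89.  -0.  78.  94.]
[-0.0032, -0.0611, 0.0008] roll -0.0
tips+ 104 [16.4 18.9 24.6] [-9.8 -7.6 -0.2] [22.  26.8 33.5]
tips- 103 [-24.8 -19.  -16.6] [-9.9 -7.5 -0.2] [21.7 26.8 32.1]
handle+ 250 [ 5.6  8.9 13.2] [-11.1 -10.5   1.2] [-59.2 -51.  -37.5]
handle- 239 [-13.7  -9.3  -5.6] [-11.1 -10.5  -5.7] [-59.6 -49.6 -37.4]
barrel 332 [-6.4 -0.1  6.2] [-9.4 -7.7 11.9] [-14.4 -12.    0.7]
```

```bash
python3 -m pendant '[{"xyz":[-0.001,-0.02,0],"roll":0,"jaw":1},{"xyz":[-0.002,-0.04,0],"roll":0,"jaw":1},{"xyz":[-0.003,-0.055,0],"roll":0,"jaw":1},{"xyz":[-0.003,-0.061,0],"roll":0,"jaw":1},{"xyz":[-0.003,-0.061,0],"roll":0,"jaw":1},{"xyz":[-0.003,-0.061,0],"roll":0,"jaw":1},{"xyz":[-0.003,-0.061,0],"roll":0,"jaw":1},{"xyz":[-0.003,-0.061,0],"roll":0,"jaw":1}]' 30
cat > edge.py <<'E'
from h import *
def edge():
    s=env.state();im,d,W=wcloud();L=W.copy();L[...,:2]=(W[...,:2]-B0)@np.array([[np.cos(np.radians(BY)),-np.sin(np.radians(BY))],[np.sin(np.radians(BY)),np.cos(np.radians(BY))]])
    m=(abs(L[...,2]-157.5)<3.5)&(abs(L[...,0]+3)<14)
    for a in range(-90,95,15):
        k=m&(L[...,1]>=a)&(L[...,1]<a+15)
        if k.sum()>15:print("edge y",a+7,k.sum(),np.percentile(L[k][:,0],[3,50,97]).round(1),"z",np.median(L[k][:,2]).round(1))
    R=np.array([[np.cos(np.radians(BY)),-np.sin(np.radians(BY))],[np.sin(np.radians(BY)),np.cos(np.radians(BY))]])
    print("TCP in board",((s["ee_pos"][:2]-B0)@R).round(1))
E
python3 - <<'E'
from edge import *
from held import held
rel([(*brd((-3,43)),172,-119)]);edge();held("pics/w11.png")
E
```

```text
time_s: 25.75
ee_pos: [547.5, -246.6, 234.2]
ee_rot: [-180.0, -0.0, -119.0]
force: [-0.2, -0.1, -1.6]
gripper_width: 27.2
at [ 547.5 -246.6  234.2] [-180.   -0. -119.] F [-0.2 -0.1 -1.6] w 27.2 t 25.75 j [-25.  19.  81.  -0.  80.  94.]
[-0.0005, -0.0004, 0.0622] roll -0.0
edge y -83 56 [-9.6 -1.5  3.1] z 157.1
edge y -38 143 [-9.2 -2.7  2.8] z 157.4
edge y -23 135 [-9.1 -3.7  2.7] z 157.2
edge y 22 56 [-8.7 -2.6  3.4] z 157.5
edge y 37 204 [-9.6 -3.6  3.4] z 157.3
edge y 52 196 [-9.5 -2.6  3.3] z 157.4
edge y 67 203 [-8.4 -2.6  3.2] z 157.2
edge y 82 180 [-9.3 -2.1  3.2] z 157.2
TCP in board [-2.5 42.6]
tips+ 102 [16.4 18.9 24.6] [-9.8 -7.6 -0.4] [20.4 27.  32.5]
tips- 104 [-24.7 -19.1 -16.6] [-9.8 -7.5 -0.3] [23.4 26.8 33.1]
handle+ 251 [ 5.6  8.9 13.2] [-11.1 -10.4   1.4] [-59.3 -50.6 -36.9]
handle- 239 [-13.6  -9.3  -5.6] [-11.1 -10.5  -7.9] [-59.6 -49.9 -37.2]
barrel 314 [-6.2 -0.1  6. ] [-9.5 -7.9 12.1] [-14.7 -12.1   0. ]
```

The picture limit is reached, so I work from the numbers. The edge centre measures about x = -3 along its whole length and the TCP is at (-2.5, 42.6), so it is centred. I lower the clip.

```bash
python3 -m pendant '[{"xyz":[-0.0005,0,0.01],"roll":0,"jaw":1},{"xyz":[-0.0005,0,0.02],"roll":0,"jaw":1},{"xyz":[-0.0005,0,0.03],"roll":0,"jaw":1},{"xyz":[-0.0005,0,0.036],"roll":0,"jaw":1},{"xyz":[-0.0005,0,0.042],"roll":0,"jaw":1},{"xyz":[-0.0005,0,0.047],"roll":0,"jaw":1},{"xyz":[-0.0005,0,0.052],"roll":0,"jaw":1},{"xyz":[-0.0005,0,0.052],"roll":0,"jaw":1}]' 30
python3 -m pendant '[{"xyz":[0,0,0.002],"roll":0,"jaw":1},{"xyz":[0,0,0.004],"roll":0,"jaw":1},{"xyz":[0,0,0.006],"roll":0,"jaw":1},{"xyz":[0,0,0.008],"roll":0,"jaw":1},{"xyz":[0,0,0.01],"roll":0,"jaw":1},{"xyz":[0,0,0.01],"roll":0,"jaw":1},{"xyz":[0,0,0.01],"roll":0,"jaw":1},{"xyz":[0,0,0.01],"roll":0,"jaw":1}]' 30
python3 - <<'E'
from edge import *
from held import held
rel([(*brd((-3,43)),172,-119)]);edge();held("pics/w12.png")
E
```

```text
time_s: 26.85
ee_pos: [547.7, -246.1, 181.6]
ee_rot: [180.0, -0.0, -119.0]
force: [0.4, 0.4, -0.8]
gripper_width: 27.2
time_s: 27.85
ee_pos: [548.0, -246.3, 172.1]
ee_rot: [-180.0, -0.0, -119.0]
force: [-0.6, 0.5, -0.7]
gripper_width: 27.5
at [ 548.  -246.3  172.1] [-180.   -0. -119.] F [-0.6  0.5 -0.7] w 27.5 t 27.85 j [-25.  21.  87.  -0.  72.  94.]
[0.0, -0.0001, 0.0001] roll -0.0
edge y -68 61 [-9.8 -3.2  3.5] z 157.3
edge y -53 186 [-9.7 -3.2  3.3] z 157.3
edge y -38 126 [-9.5 -3.2  3.2] z 157.3
edge y -8 117 [-9.1 -3.1  3.3] z 157.2
edge y 7 246 [-9.  -3.1  3.5] z 157.3
edge y 52 269 [-9.4 -3.1  3.1] z 157.2
edge y 67 343 [-9.2 -3.1  3.8] z 157.3
edge y 82 311 [-9.1 -2.3  3.7] z 157.4
edge y 97 27 [-3.1  0.7  3.7] z 157.1
TCP in board [-3.  42.9]
tips+ 98 [16.4 18.9 24.6] [-9.7 -7.4 -0.2] [21.4 26.9 31.2]
tips- 103 [-24.8 -19.1 -16.6] [-9.8 -7.4 -0.1] [22.5 26.9 32.6]
handle+ 247 [ 5.6  9.  13.2] [-11.  -10.4  -1.5] [-59.6 -50.5 -37.2]
handle- 235 [-13.6  -9.4  -5.6] [-11.1 -10.5  -8.5] [-59.4 -49.6 -36.9]
barrel 541 [-5.8 -0.1  6. ] [-28.8  -9.2  11.1] [-14.1  -5.3  15.8]
```

Everything checks out: force under 1 N, tips open to ±16.5 mm around a ±7 mm edge and centred, cover flush. I hand in.

```bash
python3 -c "
from workcell import env
print(env.job_done()); s=env.state(); print(s['time_s'],s['force'],s['gripper_width'])"
```

```text
the job is handed in; nothing more can be done
None
the job is handed in; nothing more can be done
```

The cover is shut, and the big clip is held wide open astride the board and shut cover, in the half away from the hinges. The job was handed in at about 28 s; no verdict is reported.

**Last checks**
- **Cover:** the last push on it was about 5 N. The top edge of board and cover then measured flush, x about -10 to +3.8 mm along all of it that could be seen.
- **Clip position:** it is centred on the edge at board (-3.0, 42.9) mm and square to the board within the accuracy of the measurements.
- **Opening:** the handles are fully squeezed at 27.5 mm. The jaw tips' inner faces are about 16.5 mm to either side of centre, and the tip centres are about 17 mm below the edge.
- **Contact:** the wrist force was under 1 N, the same as in free air. The clearance to board and cover was worked out from measurements; the 12-picture limit left no picture of the final pose.

**What went wrong or disagreed**
- **First squeeze failed:** the wrist camera showed the fingers ending about 34 mm short of the stated TCP, so they caught only the tops of the handles. They slipped off and tipped the clip on the wall, pressing down on it with about 19 N. I pushed it upright, gripped 33 mm lower, and the second squeeze held.
- **Crate wall:** the fixed cameras and the wrist camera disagreed by about 3 mm on where it was. I centred between the two, and the clip came off cleanly.
- **Other items:** the nearer small clip was still in its place when I lifted the big one off. I did not re-measure the other small clip or the rest of the bench at the end.

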